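# Pin and wedge the globe stand

### The arm

A 6-joint arm with a two-finger parallel gripper is mounted at the origin on the work surface; the furniture and walls round the work are solid. World frame = base frame: x ahead of the robot, y to its left, z up, the work surface at z = 0. Lengths are in m, angles in rad, forces in N, time in s.
With the tool pointing down it reaches from about 0.35 to 0.775 m from the base axis. Payload 7.3 kg.
Tool frame: the origin (TCP) lies at the very end of the fingers, on their centre line; the grasp point (between the pads) lies 19 mm behind it (robot.hold_point_z is the distance from the TCP to the grasp point, in m); z points along the fingers, y is the direction in which the jaws open and shut (so a half turn about z gives the same grasp; the last joint's range is limited). The gripper opens to 92 mm and grips with 3 to 60 N. Pads are 19 mm wide; open, the fingers measure 130 mm over their backs; the gripper's body (75 mm by 190 mm) begins 47 mm behind the grasp point.
Start: joints at [-1.311, 0.342, 1.524, -0, 1.275, -0.146], TCP at [0.207, -0.482, 0.227] pointing down, gripper open.
Joint ranges: [-2.53, 2.53], [-0.77, 2.02], [0.04, 2.7], [-1, 4.14], [0.28, 2.66], [-3.11, 3.11]. Speed limits (rad/s): [2.57, 2.57, 3.14, 3.14, 3.14, 3.14].

### API

Orientations are given as [roll, pitch, yaw] about the fixed x, y, z axes, in that order (R = Rz(yaw) Ry(pitch) Rx(roll)).
In Python, from cell import monitor, viewer, robot gives the robot as it stands.
- The arm moves only by the tool move_arm, never from a script. Its argument "deltas" is a list of rows, each an object of numbers: "x", "y", "z": the shift along the tool's x, y, z in m; "wx", "wy", "wz": the turn, a rotation vector about the tool's x, y, z in degrees; "hand": the opening, from 0 (shut) to 1 (fully open). In form: [{"x": .., "y": .., "z": .., "wx": .., "wy": .., "wz": .., "hand": ..}, ...]. A call has 1 to 8 rows; each row is the pose to reach, as a shift and turn from the pose commanded when the call began, along the tool's axes at that moment; what a row does not reach only later rows make up. A row lasts 1/8 s, in which the tool goes at most 62.5 mm and 10.7 degrees, less where a joint would pass 70% of its speed; a pose out of reach is approached as far as the arm can. A call with a gripper value outside its range is refused whole. The fingers move at their own pace and stop on an object; "grip_force" is the grip in N (left out, the last holds). Time passes only in rows, so rows that repeat a pose let the fingers close. It gives the time, the measured TCP pose, the force and the opening at its end, in the units of the state.
- monitor.observe(): the state, without advancing time (a new reading comes with each control period).
- viewer.read_camera(name): name is "side" or "top"; returns the picture (400x640x3 uint8, red, green, blue); there is no depth.
- viewer.camera_params(name): a dict with "camera_matrix" (3x3 intrinsics, pixels), "R" (3x3) and "t" (3): a world point X has camera coordinates R X + t. Camera axes: x right, y down, z forward; pixel columns grow to the right and rows downward; lengths in m; the calibration is good to about 2 mm. A picture is of the moment at which its call begins. camera_params takes no time and is no camera call.
- robot.hand_in(): hands the job in, once; it reports no verdict.
The state is a dict: "time": time; "qpos": joint angles; "qvel": joint speeds; "joint_efforts": joint torques, N m; "tool_pos": TCP position; "tool_rot": TCP orientation; "contact_force": force on the tool from outside, world axes, zero at the start; "torque": the same for the moment, N m; "opening": finger opening in m.
Only numpy, scipy, OpenCV 4.12 (cv2) and the standard library are available. Lean on these libraries where they do the work, as an engineer would, in place of code of your own. Each camera call takes 0.05 s, during which the arm holds its last target. There are 200 camera calls.

### The job

Get the globe stand ready for painting: stand the brass axle pin upright in the socket on the green hinged plate, right down to the bottom of the bore, and let go of it. Then take the wooden wedge by its upright grip, lay it flat on the base board in front of the plate and push it thin end first under the plate's front edge until that edge just lifts, about 4 mm clear of its two cork rests, and finish there still holding the wedge in the gripper and touching neither stand nor pin. Never force the plate up more than twice that, and leave the pigment jar and the ink pot where they stand.

Things in the scene. Friction and masses are not known exactly. Their poses are not given: they have to be found in the camera images.
- stand: Fixed globe stand: wooden base board 12 mm thick (x -160 to +105, y +-55 mm); origin on the table, x from its open front (runway with aluminium strip) to the hinge. Green plate over x -45 to +90, 26 to 38 mm above the table, hinged at x +90, z 30 mm. Its front edge rests on two 10 mm high cork rests (x -36, y +-47 mm): opening under the edge 10 mm high, 80 mm wide.
- plate (a joint): angle of the green hinged plate: 0 resting on the cork rests, growing as the front edge rises; 0.01 rad lifts the front edge 1.3 mm (4 mm = 0.031 rad). It falls back by its own weight (0.8 kg, about 4 to 5 N at the front edge).
- lip (a point): middle of the underside of the round 8 mm steel bead below the plate's front edge, the line the wedge lifts; 10 mm above the base board's top at rest, at stand x = -40 mm, y = 0; it moves with the plate
- bore (a point): centre of the mouth of the round bore in the aluminium socket block (44 x 44 x 24 mm) on the plate, at stand x = +45 mm, 62 mm above the table at rest; bore 15 mm wide, 20 mm deep, chamfered mouth
- pin_block: dark wooden block 64 x 64 x 30 mm, fixed to the table, in which the pin stands at the start (hole in the middle, 13.5 mm wide, 22 mm deep); origin at the centre of its underside
- pin_mid (a point): centre (half-way up) of the brass axle pin, 12 mm in diameter, 95 mm long, 80 g, foot chamfered; z up along the pin. At the start its foot is 8 mm above the table, 65 mm of it show above the block.
- wedge_grip (a point): Point on the grip of the wooden wedge (150 g), 46 mm above its underside; x to the thin end, z up. Grip: dark wood, 26 mm long in x, 14 mm thick in y, 18 to 68 mm above the underside. Wedge 40 mm wide; thin end (4 mm high) 95 mm ahead of this point, top rising evenly to 20 mm high 15 mm ahead of it, then level to the heel 18 mm behind it.
- pigment_jar: glass jar with a black lid, 59 mm wide, 95 mm high, grey pigment; origin at the centre of its underside; leave alone
- ink_pot: low round glass pot with a yellow lid, 52 mm wide, 40 mm high; origin at the centre of its underside; leave alone

How it is judged:
On the way:
1. the pin stands in the bore, let go, with the plate still down on its rests (z of pin_mid in the frame of bore below 0.032 m and horizontal distance between pin_mid and bore below 0.012 m and angle between pin_mid's own z axis and vertical below 0.25 rad and contact force between the fingers and pin below 0.05 N and value of joint plate below 0.006 rad), for 0.2 s.
At the end, for the whole second after the job is handed in: Plate at rest with its front edge 1.6 to 6.5 mm off the rests (joint 0.0125 to 0.05), carried only by the wedge, which lies flat (5 mm, 0.09 rad) on the base and is held by the fingers (over 1 N); robot off stand and pin; pin in the bore, within 4.5 mm of fully down, 0.25 rad of upright (value of joint plate between 0.0125 and 0.05 rad and contact force between wedge and stand above 2.5 N and x of wedge_grip in the frame of stand above -0.12 m and z of wedge_grip in the frame of stand below 0.063 m and angle between wedge_grip's own z axis and vertical below 0.09 rad and contact force between the fingers and wedge above 1 N and contact force between each of the arm, the fingers and stand below 0.3 N and contact force between each of the arm, the fingers and pin below 0.3 N and z of pin_mid in the frame of bore below 0.032 m and horizontal distance between pin_mid and bore below 0.012 m and angle between pin_mid's own z axis and vertical below 0.25 rad and velocity of joint plate below 0.05 rad/s); the arm keeps its last pose, push and grip.
It fails at once if the plate is forced up more than 9 mm at its front edge (value of joint plate above 0.07 rad).
It fails at once if the pigment jar or the ink pot is moved more than 30 mm (distance of any of pigment_jar, ink_pot from where it was at the start of the episode above 0.03 m).
It also fails if it takes over 69 s, if anything falls off the work surface, if the arm or the gripper's body presses on something with over 40 N, if the wrist force passes 120 N, or if a joint passes its speed limit or range.

## Working session

There is one attempt and no reset: what is moved stays moved. The work goes in short steps, Python scripts to look and compute and a tool call to move; the robot and the scene stay as the last step left them, time stands still between calls to the robot, and variables do not carry over. Pictures are saved under pics/ and viewed, about 8 in all and at most 12, crops included, and the job is handed in when it is done.

Besides the shell and the picture viewer there is one more tool, called after "Call:" in YAML: its name, and indented under it one key for each argument. move_arm: Moves the arm, as the interface text tells. Its arguments: {"type":"object","properties":{"deltas":{"type":"array","items":{"type":"object","properties":{"x":{"type":"number"},"y":{"type":"number"},"z":{"type":"number"},"wx":{"type":"number"},"wy":{"type":"number"},"wz":{"type":"number"},"hand":{"type":"number"}}}},"grip_force":{"type":"number"}},"required":["deltas"]}

```bash
mkdir -p pics; ls; cat > h.py <<'E'
import numpy as np, cv2
from cell import monitor, viewer, robot
def snap(n,f):
    im=viewer.read_camera(n); cv2.imwrite(f'pics/{f}.png',im[...,::-1]); return im
def proj(n,X):
    p=viewer.camera_params(n);K,R,t=[np.array(p[k]) for k in('camera_matrix','R','t')]
    c=np.atleast_2d(X)@R.T+t; u=c@K.T; return u[:,:2]/u[:,2:]
def ray(n,uv):
    p=viewer.camera_params(n);K,R,t=[np.array(p[k]) for k in('camera_matrix','R','t')]
    d=R.T@np.linalg.solve(K,[uv[0],uv[1],1]); return -R.T@t,d
def onz(n,uv,z):
    o,d=ray(n,uv); return o+d*(z-o[2])/d[2]
def tri(a,ua,b,ub):
    o1,d1=ray(a,ua);o2,d2=ray(b,ub)
    s=np.linalg.lstsq(np.c_[d1,-d2],o2-o1,rcond=None)[0]
    p,q=o1+s[0]*d1,o2+s[1]*d2; return (p+q)/2,np.linalg.norm(p-q)
E
python3 - <<'E'
from h import *
np.set_printoptions(precision=4,suppress=True)
for n in('side','top'):
    snap(n,n+'0');p=viewer.camera_params(n);R,t=np.array(p['R']),np.array(p['t']);print(n,-R.T@t,R[2],p['camera_matrix'])
print(monitor.observe(),robot.hold_point_z)
E
```

```text
pics
side [ 0.3507 -0.7357  0.5907] [ 0.2581  0.7807 -0.5691] [[364.4136   0.     318.7178]
 [  0.     364.4136 196.4698]
 [  0.       0.       1.    ]]
top [0.4838 0.017  1.1584] [ 0.1049 -0.0272 -0.9941] [[482.5371   0.     314.5235]
 [  0.     482.5371 199.9315]
 [  0.       0.       1.    ]]
{'time': 0.1, 'qpos': array([-1.311 ,  0.3426,  1.5249, -0.    ,  1.2754, -0.146 ]), 'qvel': array([-0.0004, -0.0011, -0.0021,  0.0015,  0.0019, -0.0014]), 'joint_efforts': array([  0.0017, -43.2003, -24.4694,   0.072 ,   0.0527,  -0.0001]), 'tool_pos': array([ 0.2072, -0.482 ,  0.2261]), 'tool_rot': array([-3.1403, -0.0002,  0.4058]), 'contact_force': array([0.2022, 0.6441, 0.997 ]), 'torque': array([ 0.0137, -0.0201, -0.0172]), 'opening': 0.09164534967091154} 0.0188
```

View pics/side0.png

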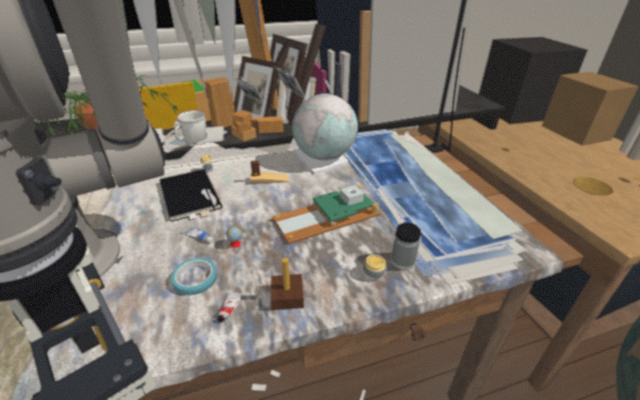

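View pics/top0.png

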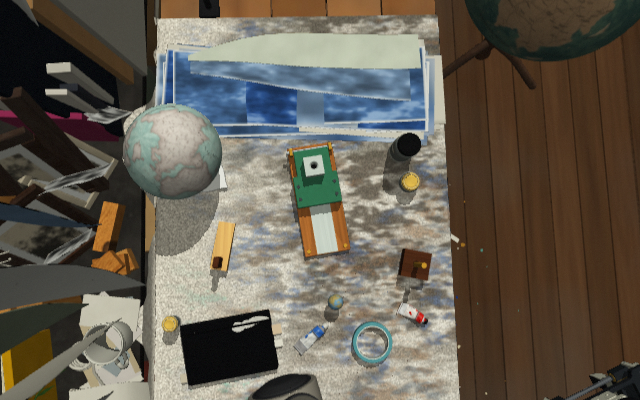

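The side view shows the stand around (335,212), the pin near (286,275), and the wedge near (265,175). The top view shows the stand around (318,200), bore (313,165), pin tip (424,266), wedge (223,245), jar (405,146) and pot (410,181). I'll enlarge these for exact pixels.

```bash
python3 - <<'E'
import cv2,numpy as np
t=cv2.imread('pics/top0.png');s=cv2.imread('pics/side0.png')
W=np.zeros((600,800,3),np.uint8)
def put(im,x0,y0,w,h,k,X,Y):
    c=cv2.resize(im[y0:y0+h,x0:x0+w],None,fx=k,fy=k,interpolation=cv2.INTER_CUBIC)
    for i in range(0,w,10): cv2.line(c,(i*k,0),(i*k,5 if (x0+i)%50 else 14),(0,0,255),1)
    for i in range(0,h,10): cv2.line(c,(0,i*k),(5 if (y0+i)%50 else 14,i*k),(0,0,255),1)
    W[Y:Y+c.shape[0],X:X+c.shape[1]]=c
put(t,280,135,75,125,4,0,0)      # stand top
put(t,200,215,45,65,4,310,0)     # wedge top
put(t,390,240,50,50,4,500,0)     # pin top
put(s,265,180,120,65,4,310,270)  # stand side
put(s,240,155,60,30,4,0,510) if 0 else None
put(s,240,155,55,35,4,0,505-45+0) if 0 else None
put(s,265,250,45,60,4,0,505) if 0 else None
put(s,240,155,50,30,3,0,510)
put(s,265,250,45,60,3,160,505) if 0 else None
W=W[:600]
put(s,265,250,25*1+20,16*3+12-38,3,160,510) if 0 else None
cv2.imwrite('pics/c1.png',W)
import sys
# masks
def blob(im,lo,hi,roi):
    x0,y0,x1,y1=roi;h=cv2.cvtColor(im,cv2.COLOR_BGR2HSV)[y0:y1,x0:x1]
    m=cv2.inRange(h,np.array(lo),np.array(hi));ys,xs=np.nonzero(m)
    return m,(len(xs),xs.min()+x0,xs.max()+x0,ys.min()+y0,ys.max()+y0,xs.mean()+x0,ys.mean()+y0)
print('pin top',blob(t,(15,120,120),(35,255,255),(410,255,435,280))[1])
m,b=blob(s,(15,120,120),(35,255,255),(270,250,300,300));print('pin side',b)
for r in range(0,45,2):
    xs=np.nonzero(m[r])[0]
    if len(xs):print(r+250,xs.min()+270,xs.max()+270,end='; ')
print()
print('board top minrect',end=' ')
m,b=blob(t,(5,110,60),(20,255,255),(280,135,360,265));pts=cv2.findNonZero(m);r=cv2.minAreaRect(pts);print(b,cv2.boxPoints(r).tolist() , (r))
m,b=blob(t,(40,80,30),(90,255,255),(280,135,360,265));m=cv2.morphologyEx(m,cv2.MORPH_OPEN,np.ones((3,3)));r=cv2.minAreaRect(cv2.findNonZero(m));print('green',b,(cv2.boxPoints(r)+[280,135]).tolist())
m,b=blob(t,(10,110,100),(30,255,255),(200,215,245,280));r=cv2.minAreaRect(cv2.findNonZero(m));print('wedge',b,(cv2.boxPoints(r)+[200,215]).tolist())
E
```

```text
pin top (27, np.int64(422), np.int64(426), np.int64(262), np.int64(268), np.float64(423.77777777777777), np.float64(265.0))
pin side (168, np.int64(282), np.int64(289), np.int64(258), np.int64(289), np.float64(285.86309523809524), np.float64(273.3988095238095))
258 284 286; 260 282 287; 262 282 287; 264 283 287; 266 283 287; 268 283 287; 270 283 287; 272 284 288; 274 284 288; 276 284 289; 278 284 289; 280 284 289; 282 284 289; 284 284 289; 286 285 289; 288 285 289; 
board top minrect (1570, np.int64(287), np.int64(349), np.int64(142), np.int64(257), np.float64(319.71656050955414), np.float64(212.97770700636943)) [[5.61745548248291, 13.832218170166016], [51.19798278808594, 5.788593292236328], [70.32550048828125, 114.17784118652344], [24.744972229003906, 122.22146606445312]] ((37.97147750854492, 64.0050277709961), (110.06403350830078, 46.284820556640625), 79.99201965332031)
green (1832, np.int64(293), np.int64(341), np.int64(147), np.int64(207), np.float64(315.41266375545854), np.float64(180.96124454148472)) [[288.27027130126953, 152.62162399291992], [332.2162170410156, 145.29729843139648], [341.45946502685547, 200.7567596435547], [297.5135192871094, 208.08108520507812]]
wedge (709, np.int64(210), np.int64(234), np.int64(222), np.int64(270), np.float64(222.76868829337096), np.float64(243.74612129760226)) [[209.24905681610107, 267.6716995239258], [218.09056854248047, 220.51698112487793], [234.81509399414062, 223.65282821655273], [225.97358322143555, 270.8075485229492]]
```

View pics/c1.png

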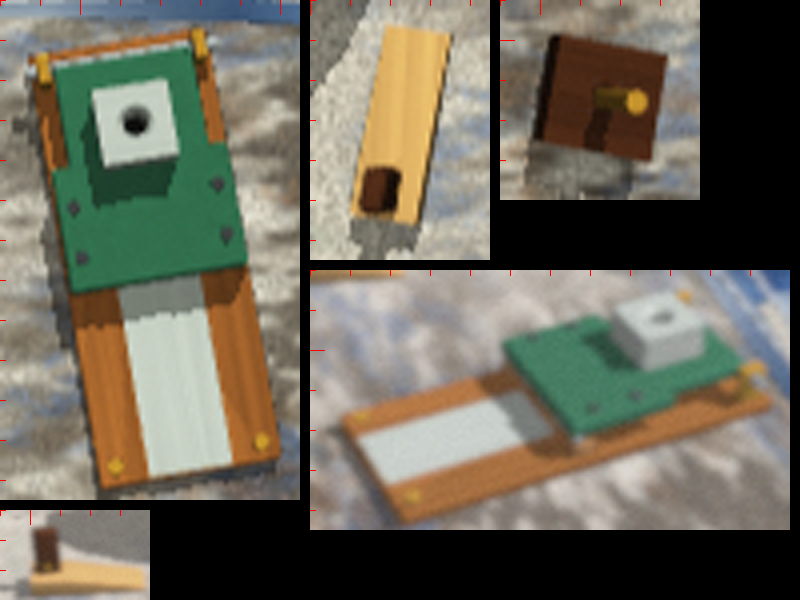

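```bash
python3 - <<'E'
from h import *
np.set_printoptions(precision=4,suppress=True)
d=np.degrees
bore=onz('top',(313.35,165.1),.062)
fl,fr=onz('top',(304.9,256.9),.012),onz('top',(349.9,248.6),.012)
fm=(fl+fr)/2;v=bore-fm;print('bore',bore,'front',fl,fr,'w',np.linalg.norm(fl-fr),'L(205)',np.linalg.norm(v[:2]),'yaw',d(np.arctan2(v[1],v[0])),'yaw2',d(np.arctan2(*( (fl-fr)[[1,0]])))-90)
pp,g=tri('top',(423.9,265.1),'side',(285,258.5));print('pin tri',pp,g,'onz',onz('top',(423.9,265.1),.103))
# pin block top corners crop coords
for X,Y in((560,35),(666,58),(652,160),(543,138)):
    print(onz('top',(390+(X-500)/4-.4,240+Y/4-.4),.03))
a,b=onz('top',(219,221.4),.004),onz('top',(235.1,223.1),.004)
c,e=onz('top',(209.6,268.9),.02),onz('top',(226.4,270.4),.02)
T,H=(a+b)/2,(c+e)/2;u=(T-H)[:2];print('wedge thin',T,'heel',H,'len(113)',np.linalg.norm(u),'w',np.linalg.norm(a-b),np.linalg.norm(c-e),'yaw',d(np.arctan2(u[1],u[0])))
u/=np.linalg.norm(u);print('grip',H[:2]+.018*u,T[:2]-.095*u)
for n,uv in(('jar',(405,146)),('pot',(410,181))):print(n,onz('top',uv,.095 if n=='jar' else .04))
E
```

```text
bore [ 0.6802 -0.0127  0.062 ] front [0.4703 0.0122 0.012 ] [ 0.4867 -0.0948  0.012 ] w 0.10830476341010434 L(205) 0.20376048812277647 yaw 8.077723842506503 yaw2 8.706909825429477
pin tri [ 0.4464 -0.2456  0.1059] 0.0006586181651123758 onz [ 0.446  -0.2463  0.103 ]
[ 0.4835 -0.2212  0.03  ]
[ 0.4684 -0.2828  0.03  ]
[ 0.4098 -0.2714  0.03  ]
[ 0.4243 -0.2084  0.03  ]
wedge thin [0.5577 0.1955 0.004 ] heel [0.4469 0.2151 0.02  ] len(113) 0.1125137098308877 w 0.03851619098913055 0.03913260317542513 yaw -10.023181884819442
grip [0.4646 0.212 ] [0.4641 0.212 ]
jar [ 0.7128 -0.2196  0.095 ]
pot [ 0.6407 -0.2395  0.04  ]
```

Everything checks against the given sizes: board width 108 mm, wedge length 112.5 mm, pin top z 0.106. I'll move above the pin.

Call:
move_arm:
  deltas:
    - {"x": 0.05,"y": -0.02,"z": 0.0,"wz": 3,"hand": 0.7}
    - {"x": 0.1,"y": -0.04,"z": 0.0,"wz": 6,"hand": 0.7}
    - {"x": 0.15,"y": -0.06,"z": 0.0,"wz": 9,"hand": 0.7}
    - {"x": 0.2,"y": -0.08,"z": 0.02,"wz": 12,"hand": 0.7}
    - {"x": 0.25,"y": -0.1,"z": 0.04,"wz": 14.7,"hand": 0.7}
    - {"x": 0.29,"y": -0.115,"z": 0.06,"wz": 14.7,"hand": 0.7}
    - {"x": 0.313,"y": -0.1225,"z": 0.08,"wz": 14.7,"hand": 0.7}
    - {"x": 0.313,"y": -0.1225,"z": 0.08,"wz": 14.7,"hand": 0.7}
  grip_force: 25

```text
schema error: expected keys x, y, z, wx, wy, wz, hand
```

```bash
cat >> h.py <<'E'
from scipy.spatial.transform import Rotation as Ro
def go(p,yaw):
    "tool-frame deltas to TCP position p, pointing down at yaw (deg)"
    s=monitor.observe();R=Ro.from_euler('xyz',s['tool_rot'])
    T=Ro.from_euler('xyz',[180,0,yaw],degrees=True)
    print('t',s['time'],'at',np.round(s['tool_pos'],4),np.round(np.degrees(s['tool_rot']),2),'F',np.round(s['contact_force'],1),'open',round(s['opening'],4))
    print('d',np.round(R.inv().apply(np.array(p)-s['tool_pos']),4),'w',np.round(np.degrees((R.inv()*T).as_rotvec()),2))
E
python3 - <<'E'
from h import *
go((.446,-.246,.066),8.5)
E
```

```text
t 0.1 at [ 0.2072 -0.482   0.2261] [-1.7992e+02 -1.0000e-02  2.3250e+01] F [0.2 0.6 1. ] open 0.0916
d [ 0.3126 -0.1223  0.1604] w [-0.08 -0.   14.75]
```

Call:
move_arm:
  deltas:
    - {"x": 0.05,"y": -0.02,"z": 0,"wx": 0,"wy": 0,"wz": 3,"hand": 0.7}
    - {"x": 0.1,"y": -0.04,"z": 0,"wx": 0,"wy": 0,"wz": 6,"hand": 0.7}
    - {"x": 0.15,"y": -0.06,"z": 0,"wx": 0,"wy": 0,"wz": 9,"hand": 0.7}
    - {"x": 0.2,"y": -0.08,"z": 0.02,"wx": 0,"wy": 0,"wz": 12,"hand": 0.7}
    - {"x": 0.25,"y": -0.1,"z": 0.04,"wx": 0,"wy": 0,"wz": 14.7,"hand": 0.7}
    - {"x": 0.29,"y": -0.115,"z": 0.06,"wx": 0,"wy": 0,"wz": 14.7,"hand": 0.7}
    - {"x": 0.313,"y": -0.1225,"z": 0.08,"wx": 0,"wy": 0,"wz": 14.7,"hand": 0.7}
    - {"x": 0.313,"y": -0.1225,"z": 0.08,"wx": 0,"wy": 0,"wz": 14.7,"hand": 0.7}
  grip_force: 25

```text
time: 1.1
tool_pos: [0.4464, -0.2445, 0.1451]
tool_rot: [-3.139, 0.003, 0.152]
contact_force: [0.5, 0.1, 0.4]
opening: 0.0641
```

```bash
python3 - <<'E'
from h import *
go((.446,-.246,.066),8.5)
E
```

```text
t 1.1 at [ 0.4464 -0.2445  0.1451] [-1.7984e+02  1.5000e-01  8.7200e+00] F [0.5 0.1 0.4] open 0.0641
d [-0.0004  0.0017  0.0791] w [-0.16  0.15  0.22]
```

Call:
move_arm:
  deltas:
    - {"x": 0,"y": 0.0015,"z": 0.03,"wx": 0,"wy": 0,"wz": 0,"hand": 0.7}
    - {"x": 0,"y": 0.0015,"z": 0.06,"wx": 0,"wy": 0,"wz": 0,"hand": 0.7}
    - {"x": 0,"y": 0.0015,"z": 0.079,"wx": 0,"wy": 0,"wz": 0,"hand": 0.7}
    - {"x": 0,"y": 0.0015,"z": 0.079,"wx": 0,"wy": 0,"wz": 0,"hand": 0.4}
    - {"x": 0,"y": 0.0015,"z": 0.079,"wx": 0,"wy": 0,"wz": 0,"hand": 0}
    - {"x": 0,"y": 0.0015,"z": 0.079,"wx": 0,"wy": 0,"wz": 0,"hand": 0}
    - {"x": 0,"y": 0.0015,"z": 0.079,"wx": 0,"wy": 0,"wz": 0,"hand": 0}
    - {"x": 0,"y": 0.0015,"z": 0.079,"wx": 0,"wy": 0,"wz": 0,"hand": 0}
  grip_force: 25

```text
time: 2.1
tool_pos: [0.4469, -0.2478, 0.0681]
tool_rot: [3.141, -0.0, 0.149]
contact_force: [0.4, 0.1, -0.1]
opening: 0.0188
```

```bash
python3 - <<'E'
from h import *
go((.446,-.246,.166),8.5)
snap('side','grasp')
E
```

```text
t 2.1 at [ 0.4469 -0.2478  0.0681] [ 1.7997e+02 -3.0000e-02  8.5600e+00] F [ 0.4  0.1 -0.1] open 0.0188
d [-0.0005 -0.0019 -0.0979] w [ 0.03 -0.03  0.06]
```

Call:
move_arm:
  deltas:
    - {"x": 0,"y": 0,"z": 0,"wx": 0,"wy": 0,"wz": 0,"hand": 0}
    - {"x": 0,"y": 0,"z": 0,"wx": 0,"wy": 0,"wz": 0,"hand": 0}
    - {"x": 0,"y": 0,"z": 0,"wx": 0,"wy": 0,"wz": 0,"hand": 0}
    - {"x": 0,"y": 0,"z": 0,"wx": 0,"wy": 0,"wz": 0,"hand": 0}

```text
time: 2.65
tool_pos: [0.4468, -0.2478, 0.0678]
tool_rot: [3.141, -0.0, 0.149]
contact_force: [-0.8, -0.8, 4.0]
opening: 0.0113
```

Gripped (11.3 mm). Lift.

Call:
move_arm:
  deltas:
    - {"x": 0,"y": 0,"z": -0.02,"wx": 0,"wy": 0,"wz": 0,"hand": 0}
    - {"x": 0,"y": 0,"z": -0.04,"wx": 0,"wy": 0,"wz": 0,"hand": 0}
    - {"x": 0,"y": 0,"z": -0.07,"wx": 0,"wy": 0,"wz": 0,"hand": 0}
    - {"x": 0,"y": 0,"z": -0.1,"wx": 0,"wy": 0,"wz": 0,"hand": 0}
    - {"x": 0,"y": 0,"z": -0.1,"wx": 0,"wy": 0,"wz": 0,"hand": 0}

```text
time: 3.28
tool_pos: [0.4477, -0.2484, 0.1693]
tool_rot: [3.138, -0.003, 0.149]
contact_force: [1.0, -0.4, -0.9]
opening: 0.0114
```

```bash
python3 - <<'E'
from h import *
go((.680,-.0127,.175),8.5)
im=snap('side','lift');b=im[...,::-1].copy()
m=cv2.inRange(cv2.cvtColor(b,cv2.COLOR_BGR2HSV),(15,120,90),(35,255,255))
s=monitor.observe();print(proj('side',[s['tool_pos'],s['tool_pos']-[0,0,.058]]))
cv2.imwrite('pics/lift_c.png',cv2.resize(b[150:310,180:390],None,fx=3.5,fy=3.5,interpolation=cv2.INTER_CUBIC))
E
```

```text
t 3.275 at [ 0.4477 -0.2484  0.1693] [ 1.7982e+02 -1.7000e-01  8.5500e+00] F [ 1.  -0.4 -0.9] open 0.0114
d [ 0.2648 -0.1986 -0.0055] w [ 0.18 -0.17  0.05]
[[283.65599772 233.99586959]
 [285.21130019 257.754095  ]]
```

View pics/lift_c.png

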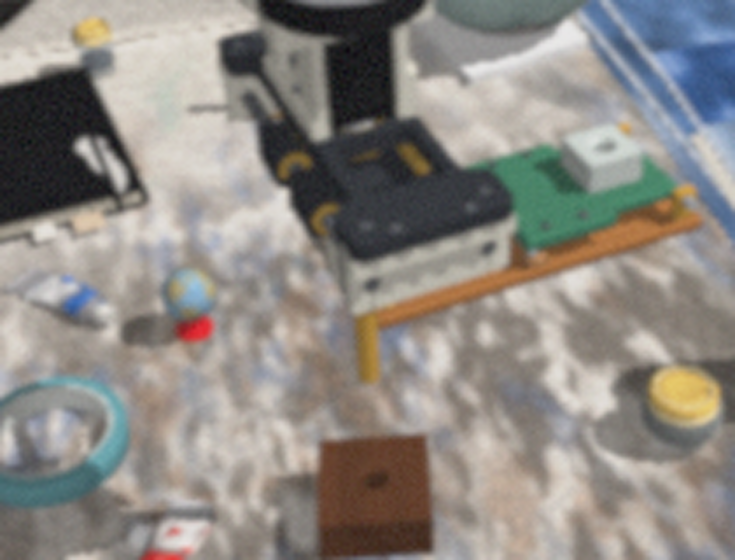

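The pin hangs upright, with its foot at pixel (285,259), as expected for about 59 mm below the TCP. I'll move above the bore.

Call:
move_arm:
  deltas:
    - {"x": 0.03,"y": -0.022,"z": 0,"wx": 0,"wy": 0,"wz": 0,"hand": 0}
    - {"x": 0.07,"y": -0.052,"z": 0,"wx": 0,"wy": 0,"wz": 0,"hand": 0}
    - {"x": 0.11,"y": -0.082,"z": 0,"wx": 0,"wy": 0,"wz": 0,"hand": 0}
    - {"x": 0.15,"y": -0.112,"z": 0,"wx": 0,"wy": 0,"wz": 0,"hand": 0}
    - {"x": 0.19,"y": -0.142,"z": 0,"wx": 0,"wy": 0,"wz": 0,"hand": 0}
    - {"x": 0.23,"y": -0.172,"z": 0,"wx": 0,"wy": 0,"wz": 0,"hand": 0}
    - {"x": 0.265,"y": -0.198,"z": 0,"wx": 0,"wy": 0,"wz": 0,"hand": 0}
    - {"x": 0.265,"y": -0.198,"z": 0,"wx": 0,"wy": 0,"wz": 0,"hand": 0}

```text
time: 4.32
tool_pos: [0.6797, -0.0098, 0.1644]
tool_rot: [-3.14, 0.003, 0.153]
contact_force: [0.6, -0.3, -1.5]
opening: 0.0115
```

Call:
move_arm:
  deltas:
    - {"x": 0,"y": 0,"z": 0.02,"wx": 0,"wy": 0,"wz": 0,"hand": 0}
    - {"x": 0,"y": 0,"z": 0.04,"wx": 0,"wy": 0,"wz": 0,"hand": 0}
    - {"x": 0,"y": 0,"z": 0.04,"wx": 0,"wy": 0,"wz": 0,"hand": 0}
    - {"x": 0,"y": 0,"z": 0.04,"wx": 0,"wy": 0,"wz": 0,"hand": 0}

```text
time: 4.82
tool_pos: [0.6792, -0.0132, 0.1279]
tool_rot: [3.141, 0.0, 0.149]
contact_force: [0.2, -0.3, -0.9]
opening: 0.011
```

```bash
python3 - <<'E'
from h import *
go((.6805,-.0135,.101),8.5)
im=snap('side','over');b=im[...,::-1]
s=monitor.observe();print(proj('side',[s['tool_pos']+[0,0,-.059],[.680,-.0127,.062]])-[320,140])
cv2.imwrite('pics/over_c.png',cv2.resize(b[140:215,320:400],None,fx=8,fy=8,interpolation=cv2.INTER_CUBIC))
E
```

```text
t 4.825 at [ 0.6792 -0.0132  0.1279] [1.7999e+02 1.0000e-02 8.5100e+00] F [ 0.2 -0.3 -0.9] open 0.011
d [0.0013 0.0005 0.0269] w [0.01 0.01 0.01]
[[31.67932725 48.73070065]
 [31.64625055 50.98528178]]
```

View pics/over_c.png

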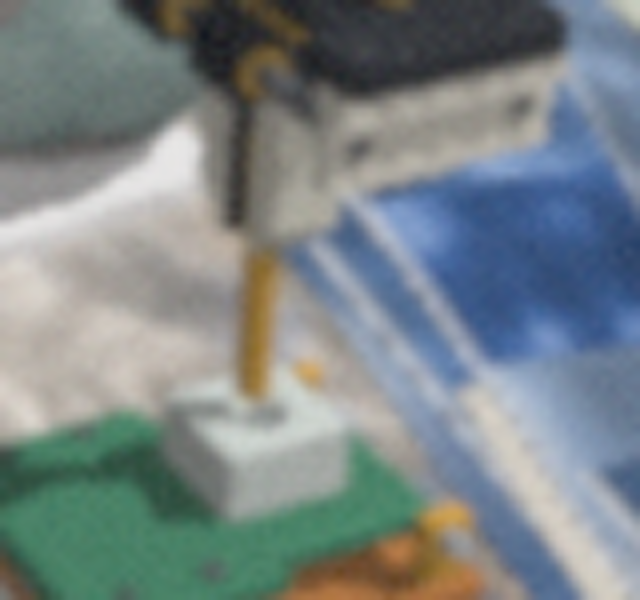

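The pin foot, at crop (254,397), sits just above and about 1–2 mm short of the bore at (265,412). I'll shift +x slightly and lower gently.

Call:
move_arm:
  deltas:
    - {"x": 0.0018,"y": 0.0005,"z": 0.002,"wx": 0,"wy": 0,"wz": 0,"hand": 0}
    - {"x": 0.0018,"y": 0.0005,"z": 0.005,"wx": 0,"wy": 0,"wz": 0,"hand": 0}
    - {"x": 0.0018,"y": 0.0005,"z": 0.008,"wx": 0,"wy": 0,"wz": 0,"hand": 0}
    - {"x": 0.0018,"y": 0.0005,"z": 0.011,"wx": 0,"wy": 0,"wz": 0,"hand": 0}
    - {"x": 0.0018,"y": 0.0005,"z": 0.013,"wx": 0,"wy": 0,"wz": 0,"hand": 0}
    - {"x": 0.0018,"y": 0.0005,"z": 0.013,"wx": 0,"wy": 0,"wz": 0,"hand": 0}

```text
time: 5.62
tool_pos: [0.6811, -0.0127, 0.1144]
tool_rot: [-3.142, 0.0, 0.149]
contact_force: [1.6, 0.2, -1.1]
opening: 0.0113
```

The foot is below the mouth with no vertical force. Continue down.

Call:
move_arm:
  deltas:
    - {"x": 0,"y": 0,"z": 0.003,"wx": 0,"wy": 0,"wz": 0,"hand": 0}
    - {"x": 0,"y": 0,"z": 0.006,"wx": 0,"wy": 0,"wz": 0,"hand": 0}
    - {"x": 0,"y": 0,"z": 0.009,"wx": 0,"wy": 0,"wz": 0,"hand": 0}
    - {"x": 0,"y": 0,"z": 0.011,"wx": 0,"wy": 0,"wz": 0,"hand": 0}
    - {"x": 0,"y": 0,"z": 0.012,"wx": 0,"wy": 0,"wz": 0,"hand": 0}
    - {"x": 0,"y": 0,"z": 0.012,"wx": 0,"wy": 0,"wz": 0,"hand": 0}

```text
time: 6.38
tool_pos: [0.6812, -0.0128, 0.1027]
tool_rot: [3.142, 0.0, 0.149]
contact_force: [-0.3, -0.1, -2.1]
opening: 0.0113
```

Call:
move_arm:
  deltas:
    - {"x": 0,"y": 0,"z": 0.001,"wx": 0,"wy": 0,"wz": 0,"hand": 0}
    - {"x": 0,"y": 0,"z": 0.0015,"wx": 0,"wy": 0,"wz": 0,"hand": 0}
    - {"x": 0,"y": 0,"z": 0.0015,"wx": 0,"wy": 0,"wz": 0,"hand": 0}
    - {"x": 0,"y": 0,"z": 0.0015,"wx": 0,"wy": 0,"wz": 0,"hand": 0}

```text
time: 6.88
tool_pos: [0.6815, -0.0128, 0.1019]
tool_rot: [3.141, -0.001, 0.149]
contact_force: [-1.7, -0.1, 5.7]
opening: 0.0114
```

Bottom felt (5.7 N up). Release, wait, then rise.

Call:
move_arm:
  deltas:
    - {"x": 0,"y": 0,"z": 0,"wx": 0,"wy": 0,"wz": 0,"hand": 0.5}
    - {"x": 0,"y": 0,"z": 0,"wx": 0,"wy": 0,"wz": 0,"hand": 0.5}
    - {"x": 0,"y": 0,"z": 0,"wx": 0,"wy": 0,"wz": 0,"hand": 0.5}
    - {"x": 0,"y": 0,"z": 0,"wx": 0,"wy": 0,"wz": 0,"hand": 0.5}
    - {"x": 0,"y": 0,"z": 0,"wx": 0,"wy": 0,"wz": 0,"hand": 0.5}

```text
time: 7.5
tool_pos: [0.6812, -0.0128, 0.1011]
tool_rot: [3.142, 0.0, 0.149]
contact_force: [-0.0, 0.5, -0.2]
opening: 0.0454
```

Call:
move_arm:
  deltas:
    - {"x": 0,"y": 0,"z": -0.02,"wx": 0,"wy": 0,"wz": 0,"hand": 0.5}
    - {"x": 0,"y": 0,"z": -0.05,"wx": 0,"wy": 0,"wz": 0,"hand": 0.5}
    - {"x": 0,"y": 0,"z": -0.08,"wx": 0,"wy": 0,"wz": 0,"hand": 0.5}
    - {"x": 0,"y": 0,"z": -0.1,"wx": 0,"wy": 0,"wz": 0,"hand": 0.5}

```text
time: 8.0
tool_pos: [0.6816, -0.0128, 0.203]
tool_rot: [3.141, -0.002, 0.149]
contact_force: [-0.4, 0.6, 0.0]
opening: 0.0461
```

```bash
python3 - <<'E'
from h import *
go((.4645,.212,.150),-10)
im=snap('side','pinin');b=im[...,::-1]
m=cv2.inRange(cv2.cvtColor(np.ascontiguousarray(b),cv2.COLOR_BGR2HSV),(15,120,90),(35,255,255))[140:205,335:365]
ys,xs=np.nonzero(m);print(len(xs))
for r in range(0,65,4):
    x=xs[ys==r]
    if len(x):print(r+140,x.min()+335,x.max()+335,end='; ')
print(proj('side',[[.681,-.0127,.062],[.681,-.0127,.137]]))
E
```

```text
t 8.0 at [ 0.6816 -0.0128  0.203 ] [ 1.7996e+02 -1.1000e-01  8.5500e+00] F [-0.4  0.6  0. ] open 0.0461
d [-0.1813 -0.2546  0.0525] w [ 0.02 -0.12 18.55]
68
168 352 354; 172 352 354; 176 352 354; 180 351 353; 184 351 353; 188 351 352; [[352.00168834 190.92040879]
 [353.70991064 165.90702373]]
```

The pin stands upright in the socket, with its top at row ~166 as predicted for fully down. Next, the wedge.

Call:
move_arm:
  deltas:
    - {"x": -0.03,"y": -0.03,"z": 0,"wx": 0,"wy": 0,"wz": 0,"hand": 0.5}
    - {"x": -0.06,"y": -0.07,"z": 0,"wx": 0,"wy": 0,"wz": 4,"hand": 0.5}
    - {"x": -0.09,"y": -0.115,"z": 0,"wx": 0,"wy": 0,"wz": 8,"hand": 0.5}
    - {"x": -0.12,"y": -0.16,"z": 0,"wx": 0,"wy": 0,"wz": 12,"hand": 0.5}
    - {"x": -0.15,"y": -0.205,"z": 0.02,"wx": 0,"wy": 0,"wz": 16,"hand": 0.5}
    - {"x": -0.18,"y": -0.24,"z": 0.04,"wx": 0,"wy": 0,"wz": 18.5,"hand": 0.5}
    - {"x": -0.181,"y": -0.2546,"z": 0.06,"wx": 0,"wy": 0,"wz": 18.5,"hand": 0.5}
    - {"x": -0.181,"y": -0.2546,"z": 0.06,"wx": 0,"wy": 0,"wz": 18.5,"hand": 0.5}

```text
time: 9.05
tool_pos: [0.4629, 0.2126, 0.1399]
tool_rot: [3.14, 0.003, -0.172]
contact_force: [0.5, -0.6, 0.2]
opening: 0.0461
```

```bash
python3 - <<'E'
from h import *
go((.4645,.212,.034),-10)
# refine grip from initial side+top: dark grip top
im=snap('side','abovew');b=im[...,::-1]
s=monitor.observe();print((proj('side',[s['tool_pos'],[.4645,.212,.068],[.4645,.212,.018]])-[215,120])*8)
cv2.imwrite('pics/abovew_c.png',cv2.resize(b[120:195,215:300],None,fx=8,fy=8,interpolation=cv2.INTER_CUBIC))
E
```

```text
t 9.05 at [0.4629 0.2126 0.1399] [ 1.7992e+02  1.6000e-01 -9.8300e+00] F [ 0.5 -0.6  0.2] open 0.0461
d [1.900e-03 1.000e-04 1.059e-01] w [0.08 0.16 0.17]
[[292.91988347 146.32708619]
 [313.90647671 328.20052899]
 [326.67483081 445.0066457 ]]
```

View pics/abovew_c.png

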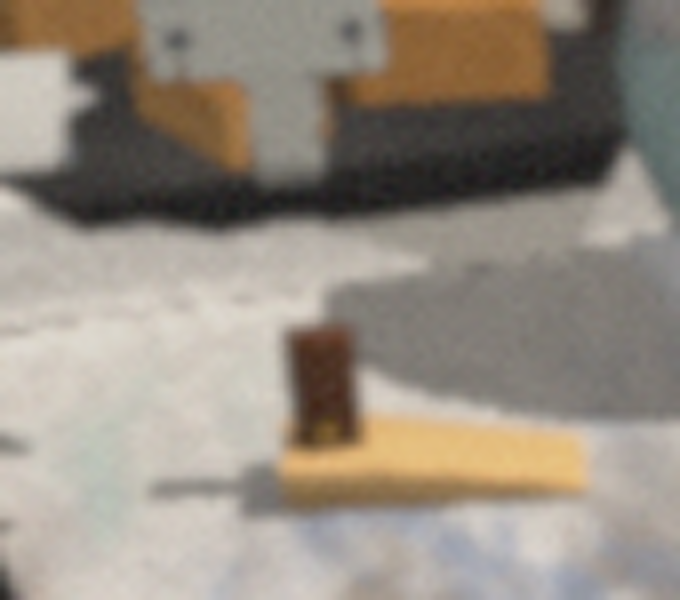

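The grip top at crop (322,333) matches the projection (314,328) within about 2 mm. Descend and close.

Call:
move_arm:
  deltas:
    - {"x": 0.003,"y": 0,"z": 0.04,"wx": 0,"wy": 0,"wz": 0,"hand": 0.5}
    - {"x": 0.003,"y": 0,"z": 0.08,"wx": 0,"wy": 0,"wz": 0,"hand": 0.5}
    - {"x": 0.003,"y": 0,"z": 0.104,"wx": 0,"wy": 0,"wz": 0,"hand": 0.5}
    - {"x": 0.003,"y": 0,"z": 0.104,"wx": 0,"wy": 0,"wz": 0,"hand": 0.3}
    - {"x": 0.003,"y": 0,"z": 0.104,"wx": 0,"wy": 0,"wz": 0,"hand": 0}
    - {"x": 0.003,"y": 0,"z": 0.104,"wx": 0,"wy": 0,"wz": 0,"hand": 0}
    - {"x": 0.003,"y": 0,"z": 0.104,"wx": 0,"wy": 0,"wz": 0,"hand": 0}
    - {"x": 0.003,"y": 0,"z": 0.104,"wx": 0,"wy": 0,"wz": 0,"hand": 0}
  grip_force: 35

```text
time: 10.1
tool_pos: [0.4679, 0.2116, 0.0381]
tool_rot: [-3.141, -0.002, -0.173]
contact_force: [-0.6, -1.5, 7.2]
opening: 0.0135
```

Call:
move_arm:
  deltas:
    - {"x": 0,"y": 0,"z": 0,"wx": 0,"wy": 0,"wz": 0,"hand": 0}
    - {"x": 0,"y": 0,"z": 0,"wx": 0,"wy": 0,"wz": 0,"hand": 0}
    - {"x": 0,"y": 0,"z": 0,"wx": 0,"wy": 0,"wz": 0,"hand": 0}

```text
time: 10.48
tool_pos: [0.4679, 0.2116, 0.0381]
tool_rot: [-3.141, -0.002, -0.173]
contact_force: [0.1, -1.2, 6.4]
opening: 0.0136
```

Wedge gripped (13.6 mm). Lift and carry it to the front of the runway.

Call:
move_arm:
  deltas:
    - {"x": 0,"y": 0,"z": -0.03,"wx": 0,"wy": 0,"wz": 0,"hand": 0}
    - {"x": 0,"y": 0,"z": -0.06,"wx": 0,"wy": 0,"wz": 0,"hand": 0}
    - {"x": 0.01,"y": 0.04,"z": -0.06,"wx": 0,"wy": 0,"wz": -3,"hand": 0}
    - {"x": 0.02,"y": 0.085,"z": -0.06,"wx": 0,"wy": 0,"wz": -7,"hand": 0}
    - {"x": 0.035,"y": 0.13,"z": -0.06,"wx": 0,"wy": 0,"wz": -11,"hand": 0}
    - {"x": 0.05,"y": 0.175,"z": -0.06,"wx": 0,"wy": 0,"wz": -15,"hand": 0}
    - {"x": 0.06,"y": 0.215,"z": -0.06,"wx": 0,"wy": 0,"wz": -18.4,"hand": 0}
    - {"x": 0.066,"y": 0.245,"z": -0.06,"wx": 0,"wy": 0,"wz": -18.4,"hand": 0}

```text
time: 11.48
tool_pos: [0.4899, -0.0428, 0.0971]
tool_rot: [3.142, 0.0, 0.147]
contact_force: [-0.4, -0.1, -0.4]
opening: 0.0134
```

Call:
move_arm:
  deltas:
    - {"x": 0,"y": 0,"z": 0,"wx": 0,"wy": 0,"wz": 0,"hand": 0}
    - {"x": 0,"y": 0,"z": 0,"wx": 0,"wy": 0,"wz": 0,"hand": 0}

```text
time: 11.72
tool_pos: [0.4897, -0.0406, 0.0971]
tool_rot: [-3.141, 0.0, 0.147]
contact_force: [0.3, 0.5, -2.2]
opening: 0.0137
```

```bash
python3 - <<'E'
from h import *
go((.4908,-.0413,.052),8.5)
s=snap('side','carry')[...,::-1]
c=lambda i,x,y,w,h:cv2.resize(i[y:y+h,x:x+w],None,fx=6,fy=6,interpolation=cv2.INTER_CUBIC)
cv2.imwrite('pics/carry_c.png',c(s,255,150,130,95))
E
```

```text
t 11.725 at [ 0.4897 -0.0406  0.0971] [-1.7997e+02  3.0000e-02  8.4400e+00] F [ 0.3  0.5 -2.2] open 0.0137
d [0.001  0.0009 0.0451] w [-0.03  0.03 -0.06]
```

View pics/carry_c.png

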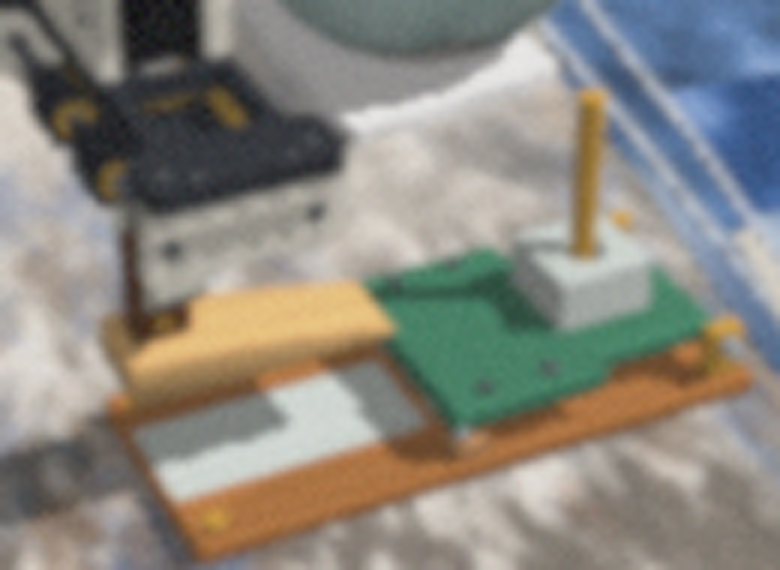

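The wedge is aligned with the runway, tip clear of the plate edge, and the pin is upright. Lower it onto the board.

Call:
move_arm:
  deltas:
    - {"x": 0,"y": 0.001,"z": 0.015,"wx": 0,"wy": 0,"wz": 0,"hand": 0}
    - {"x": 0,"y": 0.001,"z": 0.03,"wx": 0,"wy": 0,"wz": 0,"hand": 0}
    - {"x": 0,"y": 0.001,"z": 0.037,"wx": 0,"wy": 0,"wz": 0,"hand": 0}
    - {"x": 0,"y": 0.001,"z": 0.041,"wx": 0,"wy": 0,"wz": 0,"hand": 0}
    - {"x": 0,"y": 0.001,"z": 0.043,"wx": 0,"wy": 0,"wz": 0,"hand": 0}
    - {"x": 0,"y": 0.001,"z": 0.043,"wx": 0,"wy": 0,"wz": 0,"hand": 0}

```text
time: 12.52
tool_pos: [0.4903, -0.0422, 0.0543]
tool_rot: [3.141, -0.0, 0.147]
contact_force: [-0.0, 0.1, -1.6]
opening: 0.0137
```

Call:
move_arm:
  deltas:
    - {"x": 0,"y": 0,"z": 0.001,"wx": 0,"wy": 0,"wz": 0,"hand": 0}
    - {"x": 0,"y": 0,"z": 0.002,"wx": 0,"wy": 0,"wz": 0,"hand": 0}
    - {"x": 0,"y": 0,"z": 0.003,"wx": 0,"wy": 0,"wz": 0,"hand": 0}
    - {"x": 0,"y": 0,"z": 0.003,"wx": 0,"wy": 0,"wz": 0,"hand": 0}

```text
time: 13.02
tool_pos: [0.4901, -0.0421, 0.0512]
tool_rot: [3.142, 0.0, 0.147]
contact_force: [0.3, -0.2, -1.6]
opening: 0.0137
```

Call:
move_arm:
  deltas:
    - {"x": 0,"y": 0,"z": 0.001,"wx": 0,"wy": 0,"wz": 0,"hand": 0}
    - {"x": 0,"y": 0,"z": 0.002,"wx": 0,"wy": 0,"wz": 0,"hand": 0}
    - {"x": 0,"y": 0,"z": 0.002,"wx": 0,"wy": 0,"wz": 0,"hand": 0}
    - {"x": 0,"y": 0,"z": 0.002,"wx": 0,"wy": 0,"wz": 0,"hand": 0}

```text
time: 13.52
tool_pos: [0.4902, -0.0422, 0.0501]
tool_rot: [3.141, -0.001, 0.147]
contact_force: [-2.7, 0.0, 8.4]
opening: 0.0136
```

Contact at z 0.0501, exactly 12 mm above the table grasp height. Push forward, first 40 mm.

Call:
move_arm:
  deltas:
    - {"x": 0.006,"y": 0,"z": -0.0003,"wx": 0,"wy": 0,"wz": 0,"hand": 0}
    - {"x": 0.012,"y": 0,"z": -0.0003,"wx": 0,"wy": 0,"wz": 0,"hand": 0}
    - {"x": 0.018,"y": 0,"z": -0.0003,"wx": 0,"wy": 0,"wz": 0,"hand": 0}
    - {"x": 0.024,"y": 0,"z": -0.0003,"wx": 0,"wy": 0,"wz": 0,"hand": 0}
    - {"x": 0.03,"y": 0,"z": -0.0003,"wx": 0,"wy": 0,"wz": 0,"hand": 0}
    - {"x": 0.036,"y": 0,"z": -0.0003,"wx": 0,"wy": 0,"wz": 0,"hand": 0}
    - {"x": 0.04,"y": 0,"z": -0.0003,"wx": 0,"wy": 0,"wz": 0,"hand": 0}
    - {"x": 0.04,"y": 0,"z": -0.0003,"wx": 0,"wy": 0,"wz": 0,"hand": 0}

```text
time: 14.52
tool_pos: [0.53, -0.0363, 0.0501]
tool_rot: [3.141, -0.0, 0.148]
contact_force: [-2.3, -0.5, 5.8]
opening: 0.0136
```

Call:
move_arm:
  deltas:
    - {"x": 0.002,"y": 0,"z": 0,"wx": 0,"wy": 0,"wz": 0,"hand": 0}
    - {"x": 0.004,"y": 0,"z": 0,"wx": 0,"wy": 0,"wz": 0,"hand": 0}
    - {"x": 0.004,"y": 0,"z": 0,"wx": 0,"wy": 0,"wz": 0,"hand": 0}

```text
time: 14.9
tool_pos: [0.5336, -0.0358, 0.0501]
tool_rot: [3.141, 0.0, 0.148]
contact_force: [-4.4, -0.4, 6.8]
opening: 0.0136
```

Call:
move_arm:
  deltas:
    - {"x": 0.002,"y": 0,"z": 0,"wx": 0,"wy": 0,"wz": 0,"hand": 0}
    - {"x": 0.004,"y": 0,"z": 0,"wx": 0,"wy": 0,"wz": 0,"hand": 0}
    - {"x": 0.004,"y": 0,"z": 0,"wx": 0,"wy": 0,"wz": 0,"hand": 0}

```text
time: 15.28
tool_pos: [0.5351, -0.0355, 0.05]
tool_rot: [-3.141, 0.005, 0.148]
contact_force: [-12.9, -3.4, 13.3]
opening: 0.0138
```

Call:
move_arm:
  deltas:
    - {"x": 0.002,"y": 0,"z": 0,"wx": 0,"wy": 0,"wz": 0,"hand": 0}
    - {"x": 0.004,"y": 0,"z": 0,"wx": 0,"wy": 0,"wz": 0,"hand": 0}
    - {"x": 0.004,"y": 0,"z": 0,"wx": 0,"wy": 0,"wz": 0,"hand": 0}

```text
time: 15.65
tool_pos: [0.5379, -0.0347, 0.05]
tool_rot: [-3.141, 0.008, 0.148]
contact_force: [-16.4, -2.8, 16.8]
opening: 0.0139
```

Call:
move_arm:
  deltas:
    - {"x": 0.002,"y": 0,"z": 0,"wx": 0,"wy": 0,"wz": 0,"hand": 0}
    - {"x": 0.004,"y": 0,"z": 0,"wx": 0,"wy": 0,"wz": 0,"hand": 0}
    - {"x": 0.004,"y": 0,"z": 0,"wx": 0,"wy": 0,"wz": 0,"hand": 0}

```text
time: 16.02
tool_pos: [0.5419, -0.034, 0.05]
tool_rot: [-3.141, 0.008, 0.148]
contact_force: [-15.7, -2.0, 17.1]
opening: 0.0137
```

Contact at TCP x≈0.5345, which matches the expected grip x of −105 mm. Continue.

Call:
move_arm:
  deltas:
    - {"x": 0.002,"y": 0,"z": 0,"wx": 0,"wy": 0,"wz": 0,"hand": 0}
    - {"x": 0.004,"y": 0,"z": 0,"wx": 0,"wy": 0,"wz": 0,"hand": 0}
    - {"x": 0.006,"y": 0,"z": 0,"wx": 0,"wy": 0,"wz": 0,"hand": 0}
    - {"x": 0.006,"y": 0,"z": 0,"wx": 0,"wy": 0,"wz": 0,"hand": 0}

```text
time: 16.52
tool_pos: [0.5479, -0.0331, 0.05]
tool_rot: [-3.14, 0.008, 0.148]
contact_force: [-16.2, -2.7, 15.7]
opening: 0.0136
```

```bash
python3 - <<'E'
from h import *
go((.5543,-.033,.050),8.5)
s=snap('side','push1')[...,::-1]
cv2.imwrite('pics/push1_c.png',cv2.resize(s[160:240,270:385],None,fx=6.5,fy=6.5,interpolation=cv2.INTER_CUBIC))
E
```

```text
t 16.525 at [ 0.5479 -0.0331  0.05  ] [-179.94    0.43    8.48] F [-16.2  -2.7  15.7] open 0.0136
d [ 0.0064  0.0009 -0.    ] w [-0.06  0.43 -0.02]
```

View pics/push1_c.png

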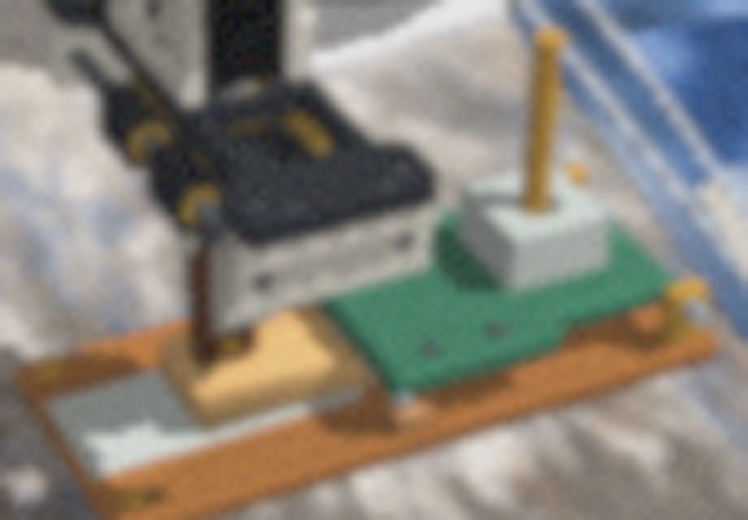

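The wedge is under the edge, the cork rest is visible below the plate near (400,405), and the pin is upright. Last 6 mm.

Call:
move_arm:
  deltas:
    - {"x": 0.002,"y": 0,"z": 0,"wx": 0,"wy": 0,"wz": 0,"hand": 0}
    - {"x": 0.004,"y": 0,"z": 0,"wx": 0,"wy": 0,"wz": 0,"hand": 0}
    - {"x": 0.006,"y": 0,"z": 0,"wx": 0,"wy": 0,"wz": 0,"hand": 0}
    - {"x": 0.006,"y": 0,"z": 0,"wx": 0,"wy": 0,"wz": 0,"hand": 0}

```text
time: 17.08
tool_pos: [0.5539, -0.0322, 0.05]
tool_rot: [-3.141, 0.007, 0.148]
contact_force: [-16.6, -1.9, 15.8]
opening: 0.0138
```

```bash
python3 - <<'E'
from h import *
go((.5543,-.033,.050),8.5)
s=snap('side','push2')[...,::-1]; a=cv2.imread('pics/carry.png')
# expected pixel shift of plate's right front corner for 4 mm lift
c,sn=np.cos(np.radians(8.5)),np.sin(np.radians(8.5))
W=lambda x,y,z:[.6367+c*x-sn*y,-.0195+sn*x+c*y,z]
P=lambda ang:[W(.09-.135*np.cos(ang)+(-.008)*np.sin(ang)*0,y,.038+.135*np.sin(ang)) for y in(-.055,.0)]
print(proj('side',P(0)),proj('side',P(.031))-proj('side',P(0)))
# measure by phase correlation of green-plate patch with bolt heads near the front right
for x0,y0,w,h in((322,208,36,16),(318,205,40,22)):
    g=[cv2.cvtColor(np.ascontiguousarray(i[y0:y0+h,x0:x0+w]),cv2.COLOR_BGR2GRAY).astype(np.float32) for i in(a,s)]
    print(cv2.phaseCorrelate(g[0],g[1],cv2.createHanningWindow((w,h),cv2.CV_32F)))
# rows of plate's lower front-right edge (green->not green)
for im in(a,s):
    m=cv2.inRange(cv2.cvtColor(np.ascontiguousarray(im),cv2.COLOR_BGR2HSV),(40,70,30),(95,255,255))
    print([int(np.nonzero(m[195:228,u])[0].max()+195) for u in range(332,350,2)])
w=[cv2.resize(i[185:240,310:365],None,fx=7,fy=7,interpolation=cv2.INTER_CUBIC) for i in(a,s)]
cv2.imwrite('pics/cmp.png',np.hstack(w))
E
```

```text
t 17.075 at [ 0.5539 -0.0322  0.05  ] [-179.94    0.42    8.48] F [-16.6  -1.9  15.8] open 0.0138
d [0.0003 0.0008 0.    ] w [-0.06  0.42 -0.02]
[[331.44803651 219.39075648]
 [321.25402967 207.40188709]] [[ 0.06576909 -1.35761376]
 [ 0.03702782 -1.3290234 ]]
((0.08256185845829478, -0.5786947638668618), 1.0303511520226796)
((0.14131947233495268, -0.8692936806422047), 0.9322207858165105)
[220, 220, 219, 218, 218, 217, 216, 216, 215]
[218, 218, 218, 217, 217, 216, 215, 215, 214]
```

View pics/cmp.png

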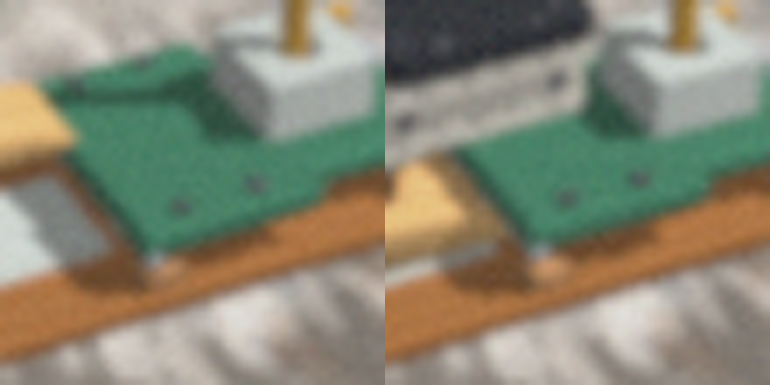

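The plate corner moved up about 1.3 px (crop y 252→243, bolt 207→197), against 1.36 px predicted for 4 mm. I'll settle briefly, then hand in.

Call:
move_arm:
  deltas:
    - {"x": 0,"y": 0,"z": 0,"wx": 0,"wy": 0,"wz": 0,"hand": 0}
    - {"x": 0,"y": 0,"z": 0,"wx": 0,"wy": 0,"wz": 0,"hand": 0}
    - {"x": 0,"y": 0,"z": 0,"wx": 0,"wy": 0,"wz": 0,"hand": 0}
    - {"x": 0,"y": 0,"z": 0,"wx": 0,"wy": 0,"wz": 0,"hand": 0}

```text
time: 17.62
tool_pos: [0.5539, -0.0322, 0.05]
tool_rot: [-3.141, 0.007, 0.148]
contact_force: [-15.6, -2.1, 15.3]
opening: 0.0136
```

```bash
python3 - <<'E'
from h import *
go((.5543,-.033,.050),8.5)
print(robot.hand_in())
E
```

```text
t 17.625 at [ 0.5539 -0.0322  0.05  ] [-179.94    0.42    8.48] F [-15.6  -2.1  15.3] open 0.0136
d [0.0003 0.0009 0.    ] w [-0.06  0.42 -0.02]
the job is handed in; nothing more can be done
None
```

I stood the pin in the bore until I felt the bottom (5.7 N up) and let go of it. I then laid the wedge flat on the base board, pushed it under the plate's front edge, and handed in at 17.6 s with the wedge still gripped. The hand-in gave no verdict.

- **Plate lift:** the wedge moved about 20 mm after touching the lip, which should lift the edge about 4 mm. In the side view the plate corner and bolt rose about 1.3–1.4 px, against 1.36 px predicted for 4 mm. Two coarser image-correlation checks gave less, 0.6 and 0.9 px, roughly 1.7 to 2.6 mm. The lowest of these is only just inside the allowed 1.6 to 6.5 mm.
- **Pin:** after release its top was where a fully seated pin should be, and it still looked upright in the last pictures.
- **Wedge:** the tool stayed at the height measured when the wedge touched the board, tilted 0.4°. The grip opening was steady at 13.6 mm, with a steady force of about 16 N back and 15 N up on the wrist.
- **Clearance:** from the geometry, only the wedge touches the stand. I did not check that with a separate measurement.
- **Jar and pot:** the arm did not go near them, but I did not measure their positions again at the end.

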